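# Reverse the sewing row from one rack to the other

### The job

Move the four sewing things from the full rack to the empty rack in the reverse order, so that they can be used from the other end: whatever stands next to the end post on the full rack goes to the place farthest from the end post on the empty one, the second goes to the second farthest, and so on along the row. Leave each thing released and standing upright in the middle of its cork disc, as it stood before.

Things in the scene. Friction and masses are not known exactly. Their poses are not given: they have to be found in the camera images.
- full_rack: Full wooden rack, fixed: board 64 (x) x 370 (y) x 12 mm, black post (14 mm thick, top 42 mm above origin) at y=+172 mm, its left end seen from the robot. Four places at y=+108, +36, -36, -108 mm, x=0; ridges 3 mm high between. Origin: underside centre on the work surface; y along the row to the post. A cork tile with a thing on it in each place. Nearer or farther rack.
- empty_rack: Empty wooden rack, fixed: board 64 (x) x 370 (y) x 12 mm, black post (14 mm thick, top 42 mm above origin) at y=+172 mm, its left end seen from the robot. Four places at y=+108, +36, -36, -108 mm, x=0; ridges 3 mm high between. Origin: underside centre on the work surface; y along the row to the post. Places marked by flush cork discs 56 mm wide; things stand on the board's top.
- thimble: Steel thimble, open end down: 24 mm high, 20.6 mm across at the foot rim, tapering from 19 to 16 mm across at 20 mm height, domed top; about 15 g. Loose, stands upright on the tile of its own name at the start; round about its z axis. Origin: centre of its underside, z up.
- spool: Wooden thread spool wound with thread: 42 mm high, 32 mm diameter over its flanges, grasped like a plain cylinder; about 30 g. Loose, stands upright on the tile of its own name at the start; round about its z axis. Origin: centre of its underside, z up.
- jar: Clear plastic button jar with a metal screw lid: 50 mm high in all, body 44 mm in diameter, lid 47 mm in diameter from 37 mm up to 50 mm; about 90 g. Loose, stands upright on the tile of its own name at the start; round about its z axis. Origin: centre of its underside, z up.
- egg: Pale wooden darning egg standing on its flattened end: 58 mm high, foot 24 mm across, widest (40 mm) at 28 mm height; about 45 g. Loose, stands upright on the tile of its own name at the start; round about its z axis. Origin: centre of its underside, z up.
- tile_thimble: Square cork tile 58 x 58 x 4 mm, fixed on the full rack, on which the thimble stands at the start (within 3 mm of the tile's centre); all four tiles look alike and stay where they are. Origin: centre of its underside; its top is 4 mm above that. Its place along the full rack's y axis shows where in the row the thimble stood.
- tile_spool: Square cork tile 58 x 58 x 4 mm, fixed on the full rack, on which the spool stands at the start (within 3 mm of the tile's centre); all four tiles look alike and stay where they are. Origin: centre of its underside; its top is 4 mm above that. Its place along the full rack's y axis shows where in the row the spool stood.
- tile_jar: Square cork tile 58 x 58 x 4 mm, fixed on the full rack, on which the jar stands at the start (within 3 mm of the tile's centre); all four tiles look alike and stay where they are. Origin: centre of its underside; its top is 4 mm above that. Its place along the full rack's y axis shows where in the row the jar stood.
- tile_egg: Square cork tile 58 x 58 x 4 mm, fixed on the full rack, on which the egg stands at the start (within 3 mm of the tile's centre); all four tiles look alike and stay where they are. Origin: centre of its underside; its top is 4 mm above that. Its place along the full rack's y axis shows where in the row the egg stood.
Not all that is in view belongs to the job. What is shaped like the jar but red is not meant.

How it is judged:
At the end, for the whole second after the job is handed in: All four stand on the empty rack in reverse of their starting order from the posts (place 1, 2, 3, 4 to 4, 3, 2, 1), each within 14 mm of its place's centre along and across, foot on the board within 6 mm, upright within 0.15 rad, released and at rest (((y of tile_thimble in the frame of full_rack between 0.088 and 0.128 m and y of thimble in the frame of empty_rack between -0.122 and -0.094 m) or (y of tile_thimble in the frame of full_rack between 0.016 and 0.056 m and y of thimble in the frame of empty_rack between -0.05 and -0.022 m) or (y of tile_thimble in the frame of full_rack between -0.056 and -0.016 m and y of thimble in the frame of empty_rack between 0.022 and 0.05 m) or (y of tile_thimble in the frame of full_rack between -0.128 and -0.088 m and y of thimble in the frame of empty_rack between 0.094 and 0.122 m)) and x of thimble in the frame of empty_rack between -0.014 and 0.014 m and z of thimble in the frame of empty_rack between 0.006 and 0.018 m and angle between each of thimble, spool, jar, egg's own z axis and vertical below 0.15 rad and linear speed of each of thimble, spool, jar, egg below 0.02 m/s and contact force between each of thimble, spool, jar, egg and the fingers below 0.1 N and ((y of tile_spool in the frame of full_rack between 0.088 and 0.128 m and y of spool in the frame of empty_rack between -0.122 and -0.094 m) or (y of tile_spool in the frame of full_rack between 0.016 and 0.056 m and y of spool in the frame of empty_rack between -0.05 and -0.022 m) or (y of tile_spool in the frame of full_rack between -0.056 and -0.016 m and y of spool in the frame of empty_rack between 0.022 and 0.05 m) or (y of tile_spool in the frame of full_rack between -0.128 and -0.088 m and y of spool in the frame of empty_rack between 0.094 and 0.122 m)) and x of spool in the frame of empty_rack between -0.014 and 0.014 m and z of spool in the frame of empty_rack between 0.006 and 0.018 m and ((y of tile_jar in the frame of full_rack between 0.088 and 0.128 m and y of jar in the frame of empty_rack between -0.122 and -0.094 m) or (y of tile_jar in the frame of full_rack between 0.016 and 0.056 m and y of jar in the frame of empty_rack between -0.05 and -0.022 m) or (y of tile_jar in the frame of full_rack between -0.056 and -0.016 m and y of jar in the frame of empty_rack between 0.022 and 0.05 m) or (y of tile_jar in the frame of full_rack between -0.128 and -0.088 m and y of jar in the frame of empty_rack between 0.094 and 0.122 m)) and x of jar in the frame of empty_rack between -0.014 and 0.014 m and z of jar in the frame of empty_rack between 0.006 and 0.018 m and ((y of tile_egg in the frame of full_rack between 0.088 and 0.128 m and y of egg in the frame of empty_rack between -0.122 and -0.094 m) or (y of tile_egg in the frame of full_rack between 0.016 and 0.056 m and y of egg in the frame of empty_rack between -0.05 and -0.022 m) or (y of tile_egg in the frame of full_rack between -0.056 and -0.016 m and y of egg in the frame of empty_rack between 0.022 and 0.05 m) or (y of tile_egg in the frame of full_rack between -0.128 and -0.088 m and y of egg in the frame of empty_rack between 0.094 and 0.122 m)) and x of egg in the frame of empty_rack between -0.014 and 0.014 m and z of egg in the frame of empty_rack between 0.006 and 0.018 m); the robot touches nothing.
It also fails if it takes over 96 s, if anything falls off the work surface, if the arm or the gripper's body presses on something with over 40 N, if the wrist force passes 120 N, or if a joint passes its speed limit or range.

### The arm

A 6-joint arm with a two-finger parallel gripper is mounted at the origin on the work surface. World frame = base frame: x ahead of the robot, y to its left, z up, the work surface at z = 0. Lengths are in m, angles in rad, forces in N, time in s.
With the tool pointing down it reaches from about 0.3 to 0.75 m from the base axis. Payload 8.5 kg.
Tool frame: the origin (TCP) lies on the mounting face of the last link; the fingertips stand 173 mm ahead of it and the grasp point (between the pads) lies 155 mm ahead of it; z points along the fingers, y is the line along which they close (so a half turn about z gives the same grasp; the last joint's range is limited). The gripper opens to 85 mm and grips with 20 to 120 N. Pads are 22 mm wide; open, the fingers measure 114 mm over their backs; the gripper's body (76 mm by 85 mm) begins 54 mm behind the grasp point. The pads swing forward as they close: fully open they stand 13 mm farther back than shut.
Start: joints at [0.894, 0.381, 1.297, -0, 1.464, -0.215], TCP at [0.245, 0.492, 0.405] pointing down, gripper open.
Joint ranges: [-3.11, 3.11], [-0.89, 2.33], [0.22, 2.48], [-1.42, 4.56], [0.17, 2.85], [-2.88, 2.88]. Speed limits (rad/s): [2.39, 2.39, 3.14, 3.14, 3.14, 3.14].

### API

Orientations are given as a 3x3 rotation matrix whose columns are the frame's x, y, z axes.
In Python, from bench import sensors, capture, order gives the robot as it stands.
- The arm moves only by the tool send_rows, never from a script. Its argument "commands" is a list that holds one entry, the list of rows, each a list of 5 numbers: the closure, from 0 (fully open) to 1 (shut), then the shift along the world's x, y, z scaled (see below), then the turn about the world's z scaled (see below). In form: [[[jaw, dx, dy, dz, spin], ...]]. A call has 1 to 5 rows; each row is the pose to reach, as a shift and turn from the pose commanded when the call began, turning the shorter way round; what a row does not reach only later rows make up. The controller multiplies each number of a shift by 250 mm and each number of a turn by 180 degrees. A row lasts 1/12 s, in which the tool goes at most 41.7 mm and 7.16 degrees, less where a joint would pass 70% of its speed; a pose out of reach is approached as far as the arm can. A call with a number of a shift or a turn outside -1 to 1 is refused whole. A call with a gripper value outside its range is refused whole. The fingers move at their own pace and stop on an object; "squeeze" is the grip in N (left out, the last holds). Time passes only in rows, so rows that repeat a pose let the fingers close. It gives the time, the measured TCP pose, the force, the opening and the grip force at its end, in the units of the state.
- sensors.sense(): the state, without advancing time (a new reading comes with each control period).
- capture(name): name is "side" or "top" or "wrist"; returns a dict with "frame" (384x512x3 uint8, red, green, blue), "fx", "fy", "cx", "cy" (pixels), "eye" and "rotation" of the camera in the world. Camera axes: x right, y down, z forward; pixel columns grow to the right and rows downward; lengths in m; the calibration is good to about 2 mm. The wrist camera is an equidistant fisheye: a pixel r from the principal point sees the ray r / f radians off the axis. A picture is of the moment at which its call begins. There is no depth.
- order.hand_in(): hands the job in; it is judged then, once.
The state is a dict: "time": time; "qpos": joint angles; "joint_vel": joint speeds; "tau": joint torques, N m; "tcp_pos": TCP position; "tcp_rot": TCP orientation; "contact_force": force on the tool from outside, world axes, zero at the start; "moment": the same for the moment, N m; "grip_width": finger opening in m; "grip_force": force on a finger pad.
Only numpy, scipy, OpenCV 4.12 (cv2) and the standard library are available. Lean on these libraries where they do the work, as an engineer would, in place of code of your own. Each camera call takes 0.05 s, during which the arm holds its last target. There are 200 camera calls.

## Working session

There is one attempt and no reset: what is moved stays moved. The work goes in short steps, Python scripts to look and compute and a tool call to move; the robot and the scene stay as the last step left them, time stands still between calls to the robot, and variables do not carry over. Pictures are saved under pics/ and viewed, at most 14 in all, crops included, and the job is handed in when it is done.

Besides the shell and the picture viewer there is one more tool, called after "Emit:" as a command line: name --argument value ..., lists and objects as JSON in quotes. send_rows: Moves the arm, as the interface text tells. Shifts and turns lie within -1 to 1; 1 stands for 250 mm of shift or 180 degrees of turn. Its arguments: {"type":"object","properties":{"commands":{"type":"array"},"squeeze":{"type":"number"}},"required":["commands"]}

```bash
mkdir -p pics
cat > h.py <<'E'
import numpy as np, cv2
from bench import sensors, capture, order
def ray(c,u,v,z):
    d=np.array([(u-c['cx'])/c['fx'],(v-c['cy'])/c['fy'],1.0]); d=np.array(c['rotation'])@d; e=np.array(c['eye'])
    return e+d*(z-e[2])/d[2]
def proj(c,p):
    q=np.array(c['rotation']).T@(np.array(p)-np.array(c['eye'])); return c['fx']*q[0]/q[2]+c['cx'],c['fy']*q[1]/q[2]+c['cy']
def save(c,n,crop=None,s=1):
    f=c['frame']
    if crop: f=f[crop[1]:crop[3],crop[0]:crop[2]]
    cv2.imwrite('pics/'+n,cv2.resize(f[:,:,::-1],None,fx=s,fy=s,interpolation=cv2.INTER_CUBIC))
E
python3 - <<'E'
from h import *
import pickle
for n in('top','side'):
    c=capture(n); save(c,n+'0.png',s=1.5); pickle.dump(c,open(n+'.pkl','wb')); print(n,c['eye'],np.round(c['rotation'],3).tolist(),c['fx'],c['cx'],c['cy'])
print(sensors.sense())
E
```

```text
top [ 0.52080326 -0.07376926  0.94961205] [[-0.013, -0.998, 0.069], [-1.0, 0.015, 0.023], [-0.024, -0.069, -0.997]] 454.77995565120466 253.2440674105396 193.74534986732903
side [ 0.27409008 -0.63831654  0.44786308] [[0.89, -0.232, 0.392], [-0.456, -0.487, 0.745], [0.018, -0.842, -0.539]] 474.1917968152346 262.83902917529247 186.97221863621277
{'time': 0.1, 'qpos': array([ 8.93675850e-01,  3.81177194e-01,  1.29816513e+00,  1.32247584e-05,
        1.46359211e+00, -2.15307820e-01]), 'joint_vel': array([-0.00103558, -0.00153417, -0.00219901, -0.00011514,  0.00045549,
        0.00069436]), 'tau': array([ 3.86245170e-03, -4.49215972e+01, -2.31653202e+01, -2.08106694e-04,
        3.73679606e-03, -2.56756988e-05]), 'tcp_pos': array([0.24505093, 0.49236014, 0.40415397]), 'tcp_rot': array([[-8.95245538e-01,  4.45572331e-01, -8.50937670e-04],
       [ 4.45573043e-01,  8.95244987e-01, -1.03751278e-03],
       [ 2.99510697e-04, -1.30798357e-03, -9.99999100e-01]]), 'contact_force': array([-0.00130565,  0.75817245,  0.50230505]), 'moment': array([0.00696712, 0.01122341, 0.04211314]), 'grip_force': 0.0, 'grip_width': 0.0856509304868404}
```

View pics/top0.png

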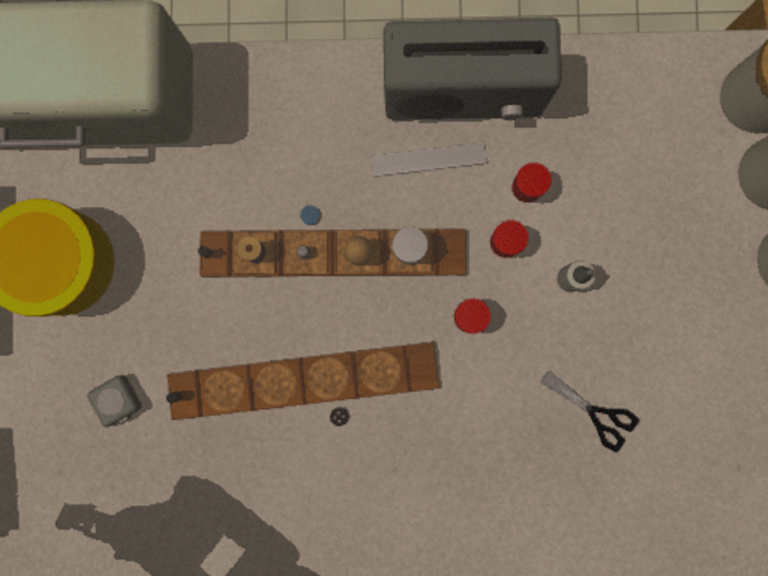

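View pics/side0.png

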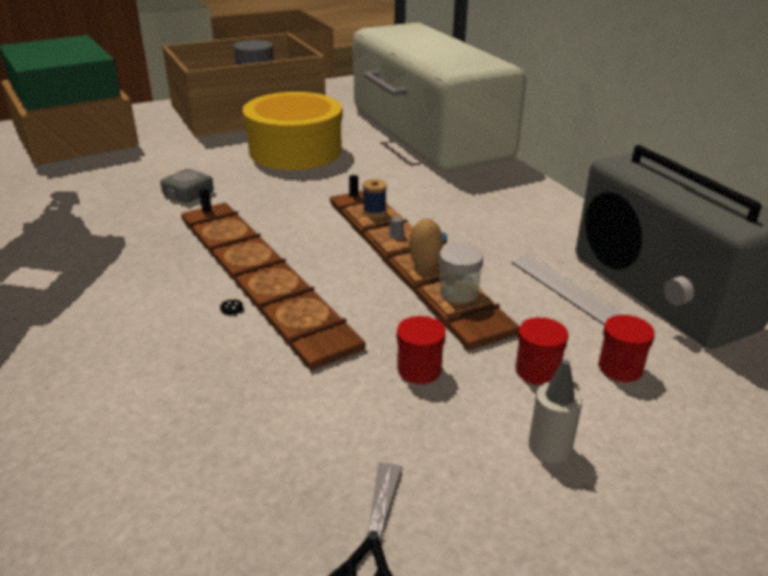

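The full rack is the farther one. From its post: spool (249,249), thimble (304,252), egg (358,250), jar (410,245). The empty rack's discs are at about (224,390), (275,384), (328,378) and (381,372). All of these are 1.5x pixels. Next I'll enlarge it.

Run:
```python
from h import *
import pickle
c=pickle.load(open('top.pkl','rb')); save(c,'top1.png',(105,145,320,290),3.7)
```

```text
(no output)
```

View pics/top1.png

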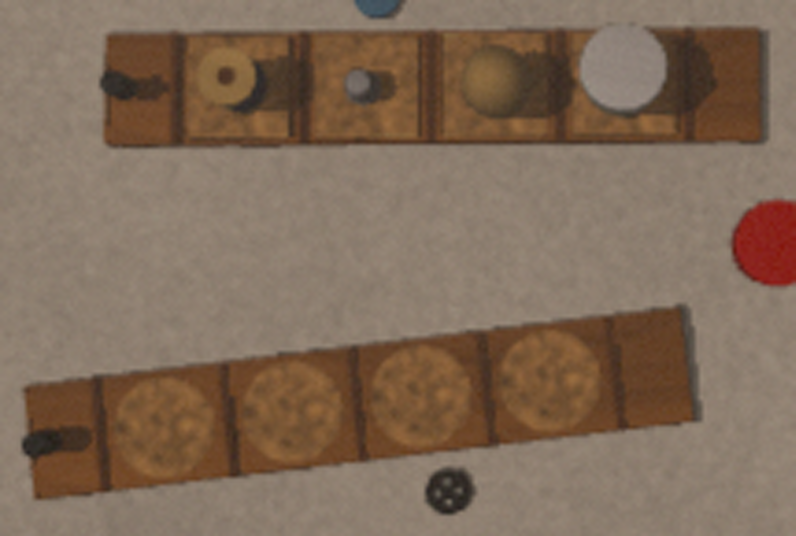

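In the crop (3.7x) the spool top is at (226,77), thimble (360,85), egg (493,80) and jar lid (623,67). The discs are at (164,427), (291,412), (421,396) and (549,381).

Run:
```python
from h import *
import pickle
c=pickle.load(open('top.pkl','rb'))
f=lambda u,v,z: ray(c,105+(u+.5)/3.7-.5,145+(v+.5)/3.7-.5,z)
for n,u,v,z in [('spool',226,77,.058),('thim',360,85,.037),('egg',493,80,.047),('jar',623,67,.066)]: print(n,np.round(f(u,v,z),4))
D=np.array([f(*p,.012) for p in[(164,427),(291,412),(421,396),(549,381)]])[:,:2]
t=np.array([.108,.036,-.036,-.108])
a=np.polyfit(t,D,1); print(np.round(D,4).tolist(),a,np.hypot(*a[0]))
for s in t: print(s,np.round(a[0]/np.hypot(*a[0])*s+a[1],4))
for cs in ([(106,34),(106,146),(764,142),(766,30)],[(26,387),(36,497),(698,420),(686,308)]):
    P=np.array([f(*p,.012) for p in cs])[:,:2]; print(np.round(P.mean(0),4), np.round(P,4).tolist(), [round(float(np.hypot(*(P[i]-P[i-1]))),4) for i in range(4)])
d=pickle.load(open('side.pkl','rb'))
g=lambda u,v,z: ray(d,(u+.5)/1.5-.5,(v+.5)/1.5-.5,z)
for n,u,v,z in [('spooltop',375,185,.058),('thimtop',397,219,.038),('jartop',461,257,.066),('disc1',225,230,.012),('disc4',303,315,.012)]: print(n,np.round(g(u,v,z),4))
s=sensors.sense(); print(s['time'],s['tcp_pos'])
```

```text
spool [0.6415 0.1201 0.058 ]
thim [0.6388 0.051  0.037 ]
egg [ 0.639  -0.0225  0.047 ]
jar [ 0.6423 -0.0924  0.066 ]
[[0.4523, 0.1648], [0.4598, 0.0938], [0.4678, 0.0214], [0.4752, -0.0498]] [[-0.10643556  0.9945001 ]
 [ 0.46377051  0.05753767]] 1.000179476217557
0.108 [0.4523 0.1649]
0.036 [0.4599 0.0933]
-0.036 [0.4676 0.0217]
-0.108 [ 0.4753 -0.0498]
[0.6397 0.0127] [[0.6734, 0.1984], [0.6097, 0.198], [0.6063, -0.1715], [0.6693, -0.174]] [0.3724, 0.0636, 0.3695, 0.063]
[0.4643 0.0551] [[0.4754, 0.2423], [0.4145, 0.2362], [0.4528, -0.1318], [0.5146, -0.1263]] [0.3707, 0.0611, 0.37, 0.062]
spooltop [0.6393 0.1147 0.058 ]
thimtop [0.6398 0.053  0.038 ]
jartop [ 0.6365 -0.0993  0.066 ]
disc1 [0.4517 0.1631 0.012 ]
disc4 [ 0.4739 -0.0538  0.012 ]
0.1 [0.24505093 0.49236014 0.40415397]
```

Emit:
send_rows --commands '[[[0.27,0.4,-0.6,-0.3,0],[0.27,0.4,-0.6,-0.3,0],[0.27,0.4,-0.6,-0.3,0],[0.27,0.4,-0.6,-0.3,0],[0.27,0.4,-0.6,-0.3,0]]]' --squeeze 25

```text
time: 0.52
tcp_pos: [0.3459, 0.34, 0.3283]
tcp_rot: [[-0.895, 0.446, -0.002], [0.446, 0.895, -0.001], [0.001, -0.002, -1.0]]
contact_force: [0.2, 0.9, 0.1]
grip_width: 0.0624
grip_force: 0.0
```

Emit:
send_rows --commands '[[[0.27,0.45,-0.66,-0.1,0],[0.27,0.45,-0.66,-0.1,0],[0.27,0.45,-0.66,-0.1,0],[0.27,0.45,-0.66,-0.1,0],[0.27,0.45,-0.66,-0.1,0]]]'

```text
time: 0.93
tcp_pos: [0.4586, 0.175, 0.3042]
tcp_rot: [[-0.895, 0.446, -0.0], [0.446, 0.895, -0.0], [0.0, -0.0, -1.0]]
contact_force: [1.0, -0.1, 0.9]
grip_width: 0.0621
grip_force: 0.0
```

Emit:
send_rows --commands '[[[0.27,0.45,-0.66,0,0],[0.27,0.45,-0.66,0,0],[0.27,0.45,-0.66,0,0],[0.27,0.45,-0.66,0,0],[0.27,0.45,-0.66,0,0]]]'

```text
time: 1.35
tcp_pos: [0.5713, 0.0096, 0.3044]
tcp_rot: [[-0.895, 0.447, -0.0], [0.447, 0.895, -0.0], [0.0, -0.0, -1.0]]
contact_force: [0.4, 0.1, 0.6]
grip_width: 0.0625
grip_force: 0.0
```

Emit:
send_rows --commands '[[[0.27,0.284,-0.424,0,0],[0.27,0.284,-0.424,0,0],[0.27,0.284,-0.424,0,0],[0.27,0.284,-0.424,0,0],[0.27,0.284,-0.424,0,0]]]'

```text
time: 1.77
tcp_pos: [0.6416, -0.0958, 0.3035]
tcp_rot: [[-0.894, 0.448, -0.001], [0.448, 0.894, 0.0], [0.001, -0.0, -1.0]]
contact_force: [-0.4, 0.9, 0.4]
grip_width: 0.0622
grip_force: 0.0
```

Emit:
send_rows --commands '[[[0.27,0,0,-0.15,0],[0.27,0,0,-0.29,0],[0.27,0,0,-0.39,0],[0.27,0,0,-0.39,0],[0.27,0,0,-0.39,0]]]'

```text
time: 2.18
tcp_pos: [0.6408, -0.0926, 0.207]
tcp_rot: [[-0.896, 0.445, -0.002], [0.445, 0.896, 0.001], [0.002, -0.0, -1.0]]
contact_force: [0.6, -0.2, 0.9]
grip_width: 0.0625
grip_force: 0.0
```

Emit:
send_rows --commands '[[[0.7,0,0,0,0],[0.7,0,0,0,0],[0.7,0,0,0,0],[0.7,0,0,0,0],[0.7,0,0,0,0]]]'

```text
time: 2.6
tcp_pos: [0.6414, -0.0934, 0.2097]
tcp_rot: [[-0.895, 0.445, 0.004], [0.445, 0.895, -0.001], [-0.004, 0.001, -1.0]]
contact_force: [-0.1, 1.9, 7.3]
grip_width: 0.0462
grip_force: 26.1
```

Emit:
send_rows --commands '[[[0.7,0,0,0.1,0],[0.7,0,0,0.2,0],[0.7,0,0,0.4,0],[0.7,0,0,0.4,0],[0.7,0,0,0.4,0]]]'

```text
time: 3.02
tcp_pos: [0.6411, -0.0936, 0.3117]
tcp_rot: [[-0.895, 0.445, 0.008], [0.445, 0.895, -0.003], [-0.008, 0.001, -1.0]]
contact_force: [0.4, -0.1, -1.4]
grip_width: 0.0461
grip_force: 26.1
```

Run:
```python
from h import *
c=capture('side'); save(c,'s1.png',(180,60,400,260),3)
s=sensors.sense(); print(s['tcp_pos'],s['contact_force'])
```

```text
[ 0.64083876 -0.09352058  0.30878594] [-0.30267309  0.38260005 -1.7348246 ]
```

View pics/s1.png

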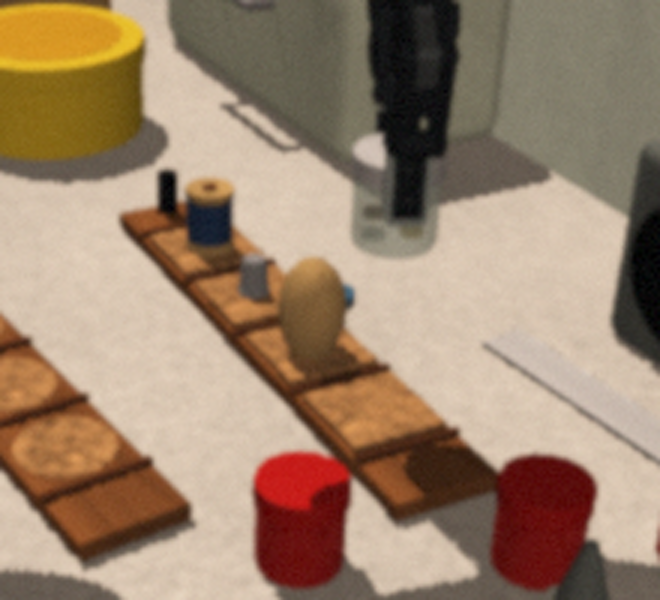

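The jar is held upright with its sides at columns 352 and 438 (centre 395). The finger is at column about 408, so the jar is probably off the tool axis a little. I'll work out by how much.

Run:
```python
from h import *
c=capture('side'); s=sensors.sense(); p=s['tcp_pos']
for h in (.03,): 
    z=p[2]-.2085+.016+h
    for o in (0,-.005,-.01):
        q=np.array([p[0]+o*.895,p[1]-o*.446,z]); u,v=proj(c,q); print(o,(u-180)*3,(v-60)*3)
t=capture('top'); save(t,'t1.png',(200,100,330,230),4.5)
w=capture('wrist'); cv2.imwrite('pics/w1.png',w['frame'][:,:,::-1]); 
u,v=proj(t,[p[0],p[1],p[2]-.2085+.066]); print((u-200)*4.5,(v-100)*4.5)
```

```text
0 393.22282948914045 191.85933670316052
-0.005 383.2738936375951 191.7447324760643
-0.01 373.32233276147036 191.63009801066744
336.2166887055333 251.62280660980102
```

View pics/w1.png

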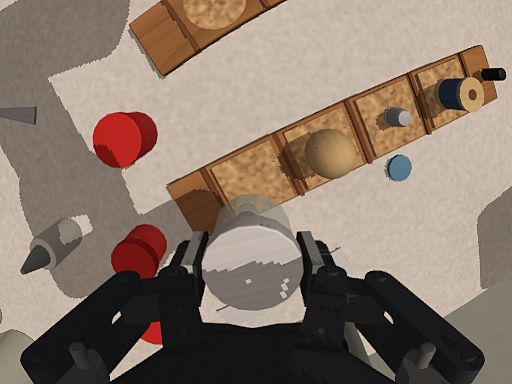

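The side view puts the jar within about 1 mm of the tool axis, and the wrist view shows it sitting squarely between the pads. Next I carry it to place +108.

Emit:
send_rows --commands '[[[0.7,-0.38,0.52,0,0],[0.7,-0.38,0.52,0,0],[0.7,-0.38,0.52,0,0],[0.7,-0.38,0.52,0,0],[0.7,-0.38,0.52,0,0]]]'

```text
time: 3.63
tcp_pos: [0.5425, 0.0407, 0.306]
tcp_rot: [[-0.897, 0.442, -0.006], [0.442, 0.897, 0.002], [0.006, -0.001, -1.0]]
contact_force: [0.4, 0.1, -0.1]
grip_width: 0.0462
grip_force: 26.1
```

Emit:
send_rows --commands '[[[0.7,-0.376,0.516,0,0],[0.7,-0.376,0.516,0,0],[0.7,-0.376,0.516,0,0],[0.7,-0.376,0.516,0,0],[0.7,-0.376,0.516,0,0]]]'

```text
time: 4.05
tcp_pos: [0.4485, 0.1688, 0.3061]
tcp_rot: [[-0.897, 0.442, -0.005], [0.442, 0.897, 0.001], [0.005, -0.002, -1.0]]
contact_force: [0.3, -0.6, -1.5]
grip_width: 0.0467
grip_force: 26.1
```

Emit:
send_rows --commands '[[[0.7,0.012,-0.012,-0.1,0],[0.7,0.012,-0.012,-0.2,0],[0.7,0.012,-0.012,-0.36,0],[0.7,0.012,-0.012,-0.36,0],[0.7,0.012,-0.012,-0.36,0]]]'

```text
time: 4.47
tcp_pos: [0.4551, 0.1621, 0.216]
tcp_rot: [[-0.895, 0.446, -0.005], [0.446, 0.895, -0.001], [0.005, -0.003, -1.0]]
contact_force: [1.0, -0.0, 0.2]
grip_width: 0.046
grip_force: 26.4
```

Emit:
send_rows --commands '[[[0.7,-0.01,0.01,-0.02,0],[0.7,-0.01,0.01,-0.032,0],[0.7,-0.01,0.01,-0.038,0],[0.7,-0.01,0.01,-0.042,0],[0.7,-0.01,0.01,-0.042,0]]]'

```text
time: 4.88
tcp_pos: [0.4526, 0.1649, 0.2073]
tcp_rot: [[-0.895, 0.446, 0.001], [0.446, 0.895, 0.0], [-0.001, 0.001, -1.0]]
contact_force: [1.0, -0.4, -0.9]
grip_width: 0.0461
grip_force: 26.4
```

Emit:
send_rows --commands '[[[0.7,0,0,-0.004,0],[0.7,0,0,-0.004,0],[0.7,0,0,-0.008,0],[0.7,0,0,-0.008,0],[0.7,0,0,-0.008,0]]]'

```text
time: 5.3
tcp_pos: [0.4525, 0.1649, 0.2056]
tcp_rot: [[-0.895, 0.445, 0.001], [0.445, 0.895, 0.0], [-0.001, 0.0, -1.0]]
contact_force: [-3.4, 0.3, 10.6]
grip_width: 0.0462
grip_force: 27.3
```

Emit:
send_rows --commands '[[[0.3,0,0,0.003,0],[0.27,0,0,0.003,0],[0.27,0,0,0.003,0],[0.27,0,0,0.003,0],[0.27,0,0,0.003,0]]]'

```text
time: 5.72
tcp_pos: [0.4526, 0.1649, 0.2054]
tcp_rot: [[-0.895, 0.446, -0.0], [0.446, 0.895, -0.0], [0.0, -0.0, -1.0]]
contact_force: [-0.1, -0.6, -0.3]
grip_width: 0.0627
grip_force: 0.0
```

Emit:
send_rows --commands '[[[0.27,0,0,0.1,0],[0.27,0,0,0.25,0],[0.27,0,0,0.4,0],[0.27,0,0,0.4,0],[0.27,0,0,0.4,0]]]'

```text
time: 6.13
tcp_pos: [0.4526, 0.1649, 0.3071]
tcp_rot: [[-0.895, 0.445, 0.004], [0.445, 0.895, 0.0], [-0.003, 0.002, -1.0]]
contact_force: [-0.7, 0.5, -1.9]
grip_width: 0.0625
grip_force: 0.0
```

Emit:
send_rows --commands '[[[0.37,0.374,-0.374,0,0],[0.37,0.374,-0.374,0,0],[0.37,0.374,-0.374,0,0],[0.37,0.374,-0.374,0,0],[0.37,0.374,-0.374,0,0]]]'

```text
time: 6.55
tcp_pos: [0.5473, 0.0694, 0.3036]
tcp_rot: [[-0.894, 0.448, -0.002], [0.448, 0.894, 0.0], [0.002, -0.001, -1.0]]
contact_force: [-1.4, 0.5, -0.1]
grip_width: 0.0538
grip_force: 0.0
```

Emit:
send_rows --commands '[[[0.37,0.374,-0.374,0,0],[0.37,0.374,-0.374,0,0],[0.37,0.374,-0.374,0,0],[0.37,0.374,-0.374,0,0],[0.37,0.374,-0.374,0,0]]]'

```text
time: 6.97
tcp_pos: [0.64, -0.0229, 0.3037]
tcp_rot: [[-0.895, 0.447, -0.002], [0.447, 0.895, 0.001], [0.002, -0.001, -1.0]]
contact_force: [-0.8, 0.4, -0.2]
grip_width: 0.0539
grip_force: 0.0
```

Run:
```python
from h import *
c=capture('side'); save(c,'s2.png',(100,60,360,260),3)
s=sensors.sense(); print(s['tcp_pos'],s['contact_force'])
for n,q in dict(jar=[.4523,.1649,.062],egg=[.639,-.0225,.044]).items(): u,v=proj(c,q); print(n,(u-100)*3,(v-60)*3)
```

```text
[ 0.63910392 -0.02152311  0.3040627 ] [-0.7912243   0.62991168 -0.25903894]
jar 140.689799523204 206.60535538316168
egg 552.5778118836754 303.79239923832597
```

View pics/s2.png

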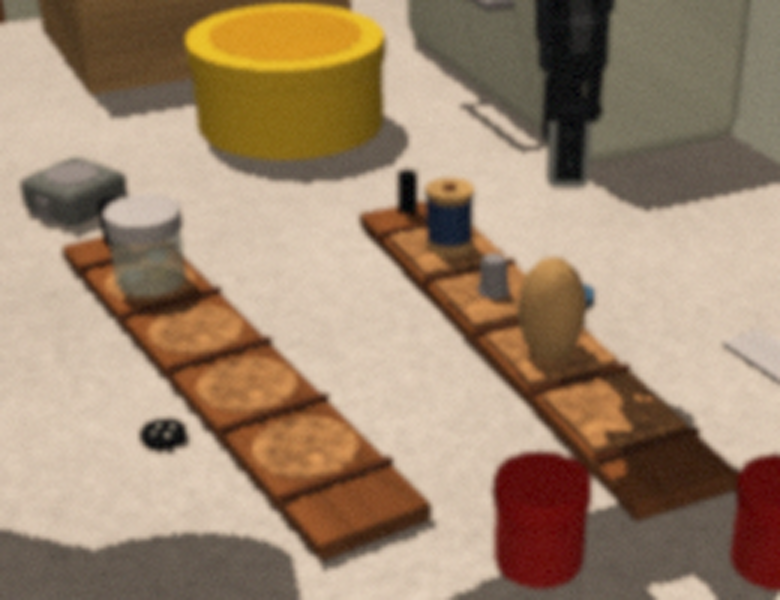

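The jar stands upright on the first disc. Its lid is at (143,215) against a predicted (141,207), and the egg shows the same 8 px bias at (552,312) against (552,304). The egg's position is therefore confirmed too.

Emit:
send_rows --commands '[[[0.37,0,0,-0.15,0],[0.37,0,0,-0.29,0],[0.37,0,0,-0.428,0],[0.37,0,0,-0.428,0],[0.37,0,0,-0.428,0]]]'

```text
time: 7.43
tcp_pos: [0.6386, -0.0204, 0.198]
tcp_rot: [[-0.896, 0.444, -0.004], [0.444, 0.896, 0.001], [0.004, -0.001, -1.0]]
contact_force: [-0.0, -0.2, 1.5]
grip_width: 0.0537
grip_force: 0.0
```

Emit:
send_rows --commands '[[[0.75,0,0,0,0],[0.75,0,0,0,0],[0.75,0,0,0,0],[0.75,0,0,0,0],[0.75,0,0,0,0]]]'

```text
time: 7.85
tcp_pos: [0.6399, -0.0218, 0.2011]
tcp_rot: [[-0.895, 0.446, 0.004], [0.446, 0.895, -0.0], [-0.004, 0.002, -1.0]]
contact_force: [-1.2, 3.3, 7.7]
grip_width: 0.0383
grip_force: 25.7
```

Emit:
send_rows --commands '[[[0.75,0,0,0.08,0],[0.75,0,0,0.2,0],[0.75,0,0,0.34,0],[0.75,0,0,0.4,0],[0.75,0,0,0.4,0]]]'

```text
time: 8.27
tcp_pos: [0.6397, -0.0221, 0.3042]
tcp_rot: [[-0.895, 0.446, 0.009], [0.446, 0.895, -0.002], [-0.009, 0.002, -1.0]]
contact_force: [0.1, 0.2, 0.2]
grip_width: 0.0385
grip_force: 25.6
```

Run:
```python
from h import *
c=capture('side'); save(c,'s3.png',(230,60,360,200),4)
s=sensors.sense(); p=s['tcp_pos']; print(p,s['contact_force'],s['grip_width'])
for h in(0,.028,.058):
  u,v=proj(c,[p[0],p[1],p[2]-.2011+.016+h]); print((u-230)*4,(v-60)*4)
```

```text
[ 0.63942323 -0.02205678  0.30133927] [-0.78581197 -0.64134671 -1.3275574 ] 0.03873667788665977
224.5043556315818 251.57402352908463
227.56730711664954 188.16480638810083
230.98582084940017 117.39474011830578
```

View pics/s3.png

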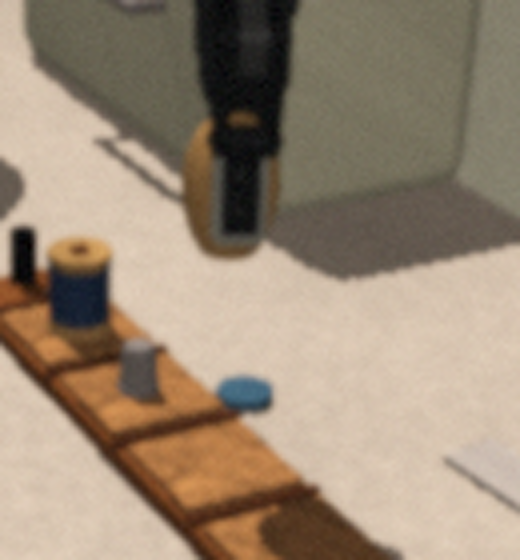

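The egg is held upright with its centre at about (230,190), against a predicted (228,188).

Emit:
send_rows --commands '[[[0.75,-0.36,0.23,0,0],[0.75,-0.36,0.23,0,0],[0.75,-0.36,0.23,0,0],[0.75,-0.36,0.23,0,0],[0.75,-0.36,0.23,0,0]]]'

```text
time: 8.73
tcp_pos: [0.5488, 0.0359, 0.2982]
tcp_rot: [[-0.896, 0.445, -0.001], [0.445, 0.896, 0.0], [0.001, -0.0, -1.0]]
contact_force: [0.5, -0.6, -0.2]
grip_width: 0.0383
grip_force: 25.6
```

Emit:
send_rows --commands '[[[0.75,-0.36,0.23,0,0],[0.75,-0.36,0.23,0,0],[0.75,-0.36,0.23,0,0],[0.75,-0.36,0.23,0,0],[0.75,-0.36,0.23,0,0]]]'

```text
time: 9.15
tcp_pos: [0.4598, 0.0929, 0.2984]
tcp_rot: [[-0.896, 0.445, 0.0], [0.445, 0.896, -0.0], [-0.0, 0.0, -1.0]]
contact_force: [-0.2, -0.2, -0.6]
grip_width: 0.0383
grip_force: 25.6
```

Emit:
send_rows --commands '[[[0.75,0,0,-0.1,0],[0.75,0,0,-0.2,0],[0.75,0,0,-0.36,0],[0.75,0,0,-0.36,0],[0.75,0,0,-0.36,0]]]'

```text
time: 9.57
tcp_pos: [0.4606, 0.0922, 0.2075]
tcp_rot: [[-0.895, 0.447, -0.004], [0.447, 0.895, 0.0], [0.003, -0.002, -1.0]]
contact_force: [0.3, -0.6, 0.2]
grip_width: 0.0382
grip_force: 25.8
```

Emit:
send_rows --commands '[[[0.75,0,0,-0.016,0],[0.75,0,0,-0.028,0],[0.75,0,0,-0.034,0],[0.75,0,0,-0.034,0],[0.75,0,0,-0.034,0]]]'

```text
time: 9.98
tcp_pos: [0.4597, 0.0929, 0.2007]
tcp_rot: [[-0.895, 0.445, 0.001], [0.445, 0.895, -0.0], [-0.001, 0.0, -1.0]]
contact_force: [-1.0, 0.3, -0.1]
grip_width: 0.0381
grip_force: 25.8
```

Emit:
send_rows --commands '[[[0.75,0,0,-0.004,0],[0.75,0,0,-0.004,0],[0.75,0,0,-0.006,0],[0.75,0,0,-0.006,0],[0.75,0,0,-0.006,0]]]'

```text
time: 10.4
tcp_pos: [0.4595, 0.0929, 0.1985]
tcp_rot: [[-0.895, 0.446, -0.0], [0.446, 0.895, -0.0], [0.0, -0.0, -1.0]]
contact_force: [-0.6, -0.5, 0.1]
grip_width: 0.0384
grip_force: 25.8
```

Emit:
send_rows --commands '[[[0.75,0,0,-0.004,0],[0.75,0,0,-0.004,0],[0.75,0,0,-0.006,0],[0.75,0,0,-0.006,0],[0.75,0,0,-0.006,0]]]'

```text
time: 10.82
tcp_pos: [0.4595, 0.0929, 0.1971]
tcp_rot: [[-0.895, 0.446, 0.0], [0.446, 0.895, -0.0], [-0.0, -0.0, -1.0]]
contact_force: [-0.9, -0.8, 4.1]
grip_width: 0.0381
grip_force: 26.1
```

Emit:
send_rows --commands '[[[0.75,0,0,-0.003,0],[0.75,0,0,-0.003,0],[0.6,0,0,0,0],[0.4,0,0,0,0],[0.4,0,0,0,0]]]'

```text
time: 11.23
tcp_pos: [0.4596, 0.0929, 0.1969]
tcp_rot: [[-0.895, 0.446, 0.0], [0.446, 0.895, 0.0], [-0.0, 0.0, -1.0]]
contact_force: [-0.1, 0.1, -0.6]
grip_width: 0.0516
grip_force: 0.0
```

Emit:
send_rows --commands '[[[0.4,0,0,0,0],[0.4,0,0,0.1,0],[0.4,0,0,0.25,0],[0.4,0,0,0.42,0],[0.4,0,0,0.42,0]]]'

```text
time: 11.65
tcp_pos: [0.4605, 0.093, 0.308]
tcp_rot: [[-0.895, 0.445, 0.011], [0.445, 0.895, -0.001], [-0.01, 0.004, -1.0]]
contact_force: [1.9, 0.1, 0.2]
grip_width: 0.0514
grip_force: 0.0
```

Emit:
send_rows --commands '[[[0.58,0.36,-0.084,0,0],[0.58,0.36,-0.084,0,0],[0.58,0.36,-0.084,0,0],[0.58,0.36,-0.084,0,0],[0.58,0.36,-0.084,0,0]]]'

```text
time: 12.07
tcp_pos: [0.5492, 0.0719, 0.3012]
tcp_rot: [[-0.895, 0.446, -0.002], [0.446, 0.895, 0.0], [0.002, -0.001, -1.0]]
contact_force: [0.3, 0.4, -0.1]
grip_width: 0.0359
grip_force: 0.0
```

Emit:
send_rows --commands '[[[0.58,0.36,-0.084,0,0],[0.58,0.36,-0.084,0,0],[0.58,0.36,-0.084,0,0],[0.58,0.36,-0.084,0,0],[0.58,0.36,-0.084,0,0]]]'

```text
time: 12.48
tcp_pos: [0.6385, 0.0513, 0.3014]
tcp_rot: [[-0.895, 0.445, -0.002], [0.445, 0.895, 0.0], [0.002, -0.001, -1.0]]
contact_force: [-0.2, 0.3, -1.4]
grip_width: 0.0356
grip_force: 0.0
```

Run:
```python
from h import *
c=capture('side'); save(c,'s4.png',(100,80,330,250),3.4)
s=sensors.sense(); p=s['tcp_pos']; print(p,s['contact_force'],s['grip_width'])
for q in([.639,.051,.028],[.4599,.0933,.04]):
  u,v=proj(c,q); print((u-100)*3.4,(v-80)*3.4)
```

```text
[0.6382179  0.05153467 0.30179814] [-0.93416884  0.49087149  0.72907118] 0.03582490169857141
559.37895452864 241.87197286841482
216.37134013459686 256.353105455091
```

View pics/s4.png

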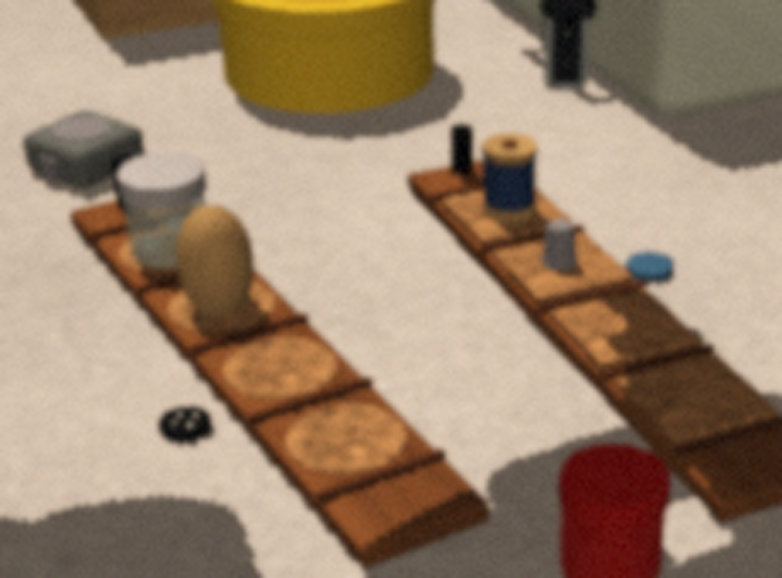

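The egg stands upright at (216,268). The thimble is at (561,247), against a predicted (559,242), so the tool is above it.

Emit:
send_rows --commands '[[[0.58,0,0,-0.15,0],[0.58,0,0,-0.29,0],[0.58,0,0,-0.41,0],[0.58,0,0,-0.432,0],[0.58,0,0,-0.432,0]]]'

```text
time: 12.95
tcp_pos: [0.6384, 0.0514, 0.193]
tcp_rot: [[-0.895, 0.445, -0.004], [0.445, 0.895, 0.0], [0.004, -0.001, -1.0]]
contact_force: [0.1, 0.0, 0.5]
grip_width: 0.0361
grip_force: 0.0
```

Emit:
send_rows --commands '[[[0.9,0,0,0,0],[0.9,0,0,0,0],[0.9,0,0,0,0],[0.9,0,0,0,0],[0.9,0,0,0,0]]]' --squeeze 20

```text
time: 13.37
tcp_pos: [0.6398, 0.051, 0.1963]
tcp_rot: [[-0.895, 0.445, 0.004], [0.445, 0.895, -0.0], [-0.003, 0.001, -1.0]]
contact_force: [-2.0, -0.4, 8.1]
grip_width: 0.0167
grip_force: 20.5
```

Emit:
send_rows --commands '[[[0.9,0,0,0.08,0],[0.9,0,0,0.2,0],[0.9,0,0,0.34,0],[0.9,0,0,0.4,0],[0.9,0,0,0.4,0]]]'

```text
time: 13.78
tcp_pos: [0.6398, 0.0509, 0.2995]
tcp_rot: [[-0.895, 0.445, 0.009], [0.445, 0.895, -0.001], [-0.009, 0.003, -1.0]]
contact_force: [0.9, 0.4, 0.1]
grip_width: 0.0169
grip_force: 19.7
```

Run:
```python
from h import *
c=capture('side'); save(c,'s5.png',(220,60,340,180),4)
s=sensors.sense(); p=s['tcp_pos']; print(p,s['contact_force'],s['grip_width'])
u,v=proj(c,[p[0],p[1],p[2]-.1963+.016+.01]); print((u-220)*4,(v-60)*4)
```

```text
[0.63948911 0.050931   0.29667308] [-0.04168966  0.09271807 -1.39570692] 0.017078058421096894
183.57051451451184 166.01903497088267
```

View pics/s5.png

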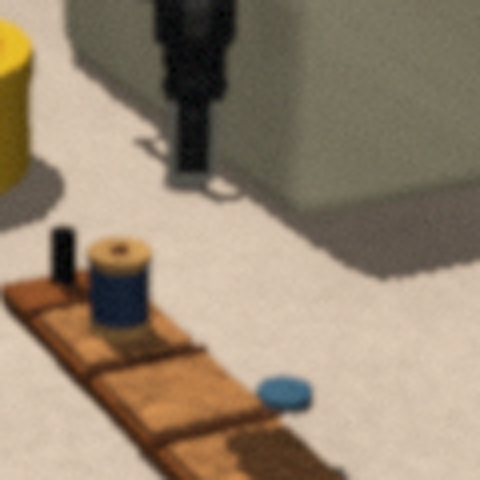

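The thimble has left its tile and its grey foot shows below the fingertips at (188,182). Next I carry it to place -36.

Emit:
send_rows --commands '[[[0.9,-0.344,-0.059,0,0],[0.9,-0.344,-0.059,0,0],[0.9,-0.344,-0.059,0,0],[0.9,-0.344,-0.059,0,0],[0.9,-0.344,-0.059,0,0]]]'

```text
time: 14.25
tcp_pos: [0.5539, 0.036, 0.2939]
tcp_rot: [[-0.895, 0.446, 0.001], [0.446, 0.895, -0.0], [-0.001, 0.0, -1.0]]
contact_force: [-0.2, -0.5, 0.0]
grip_width: 0.0167
grip_force: 19.7
```

Emit:
send_rows --commands '[[[0.9,-0.344,-0.059,0,0],[0.9,-0.344,-0.059,0,0],[0.9,-0.344,-0.059,0,0],[0.9,-0.344,-0.059,0,0],[0.9,-0.344,-0.059,0,0]]]'

```text
time: 14.67
tcp_pos: [0.4691, 0.0211, 0.2944]
tcp_rot: [[-0.895, 0.446, 0.003], [0.446, 0.895, -0.0], [-0.003, 0.001, -1.0]]
contact_force: [0.5, -0.7, -0.6]
grip_width: 0.017
grip_force: 19.7
```

Emit:
send_rows --commands '[[[0.9,0,0,-0.1,0],[0.9,0,0,-0.2,0],[0.9,0,0,-0.36,0],[0.9,0,0,-0.36,0],[0.9,0,0,-0.36,0]]]'

```text
time: 15.08
tcp_pos: [0.4689, 0.0213, 0.2032]
tcp_rot: [[-0.895, 0.445, -0.003], [0.445, 0.895, 0.001], [0.003, -0.001, -1.0]]
contact_force: [0.3, -0.2, 0.7]
grip_width: 0.0171
grip_force: 19.7
```

Emit:
send_rows --commands '[[[0.9,0,0,-0.016,0],[0.9,0,0,-0.026,0],[0.9,0,0,-0.032,0],[0.9,0,0,-0.032,0],[0.9,0,0,-0.032,0]]]'

```text
time: 15.5
tcp_pos: [0.4677, 0.0214, 0.1967]
tcp_rot: [[-0.895, 0.446, 0.001], [0.446, 0.895, -0.0], [-0.001, 0.0, -1.0]]
contact_force: [0.2, -0.2, -0.9]
grip_width: 0.0166
grip_force: 19.7
```

Emit:
send_rows --commands '[[[0.9,0,0,-0.004,0],[0.9,0,0,-0.004,0],[0.9,0,0,-0.006,0],[0.9,0,0,-0.006,0],[0.9,0,0,-0.006,0]]]'

```text
time: 15.92
tcp_pos: [0.4676, 0.0214, 0.1945]
tcp_rot: [[-0.895, 0.446, 0.0], [0.446, 0.895, -0.0], [-0.0, -0.0, -1.0]]
contact_force: [-0.3, 0.3, -0.1]
grip_width: 0.017
grip_force: 19.7
```

Emit:
send_rows --commands '[[[0.9,0,0,-0.003,0],[0.9,0,0,-0.003,0],[0.9,0,0,-0.006,0],[0.9,0,0,-0.006,0],[0.9,0,0,-0.006,0]]]'

```text
time: 16.33
tcp_pos: [0.4675, 0.0214, 0.1929]
tcp_rot: [[-0.895, 0.446, -0.0], [0.446, 0.895, 0.0], [0.0, -0.0, -1.0]]
contact_force: [0.9, -0.6, 0.2]
grip_width: 0.0167
grip_force: 19.7
```

Emit:
send_rows --commands '[[[0.9,0,0,-0.003,0],[0.9,0,0,-0.003,0],[0.9,0,0,-0.005,0],[0.9,0,0,-0.005,0],[0.9,0,0,-0.005,0]]]'

```text
time: 16.75
tcp_pos: [0.4675, 0.0214, 0.1923]
tcp_rot: [[-0.895, 0.445, 0.001], [0.445, 0.895, -0.0], [-0.001, 0.0, -1.0]]
contact_force: [-2.5, 0.4, 9.6]
grip_width: 0.0167
grip_force: 20.9
```

Emit:
send_rows --commands '[[[0.62,0,0,0.002,0],[0.62,0,0,0.002,0],[0.62,0,0,0.002,0],[0.62,0,0,0.002,0],[0.62,0,0,0.002,0]]]'

```text
time: 17.17
tcp_pos: [0.4676, 0.0214, 0.1921]
tcp_rot: [[-0.895, 0.446, -0.0], [0.446, 0.895, 0.0], [0.0, -0.0, -1.0]]
contact_force: [-0.2, -0.1, -0.4]
grip_width: 0.0323
grip_force: 0.0
```

Emit:
send_rows --commands '[[[0.62,0,0,0.1,0],[0.62,0,0,0.25,0],[0.62,0,0,0.42,0],[0.62,0,0,0.42,0],[0.62,0,0,0.42,0]]]'

```text
time: 17.58
tcp_pos: [0.4676, 0.0214, 0.299]
tcp_rot: [[-0.895, 0.445, 0.005], [0.445, 0.895, -0.001], [-0.005, 0.001, -1.0]]
contact_force: [-0.2, 0.7, 0.2]
grip_width: 0.0329
grip_force: 0.0
```

Emit:
send_rows --commands '[[[0.45,0.345,0.195,0,0],[0.45,0.345,0.195,0,0],[0.45,0.345,0.195,0,0],[0.45,0.345,0.195,0,0],[0.45,0.345,0.195,0,0]]]'

```text
time: 18.0
tcp_pos: [0.5538, 0.0705, 0.2953]
tcp_rot: [[-0.896, 0.445, -0.003], [0.445, 0.896, 0.0], [0.003, -0.001, -1.0]]
contact_force: [-0.7, 0.1, -0.9]
grip_width: 0.0471
grip_force: 0.0
```

Emit:
send_rows --commands '[[[0.45,0.345,0.195,0,0],[0.45,0.345,0.195,0,0],[0.45,0.345,0.195,0,0],[0.45,0.345,0.195,0,0],[0.45,0.345,0.195,0,0]]]'

```text
time: 18.42
tcp_pos: [0.6397, 0.1186, 0.2958]
tcp_rot: [[-0.895, 0.446, -0.003], [0.446, 0.895, -0.0], [0.002, -0.001, -1.0]]
contact_force: [-1.5, -0.6, -0.4]
grip_width: 0.047
grip_force: 0.0
```

Run:
```python
from h import *
c=capture('side'); save(c,'s6.png',(100,80,330,250),3.4)
s=sensors.sense(); p=s['tcp_pos']; print(p,s['contact_force'],s['grip_width'])
for q in([.640,.119,.037],[.4676,.0217,.024]):
  u,v=proj(c,q); print((u-100)*3.4,(v-80)*3.4)
```

```text
[0.63926668 0.11825348 0.2962556 ] [-1.33410674  0.38067516 -0.1259381 ] 0.04685791736525694
507.1564968351981 176.97684660452558
278.07183580262773 344.9345340148862
```

View pics/s6.png

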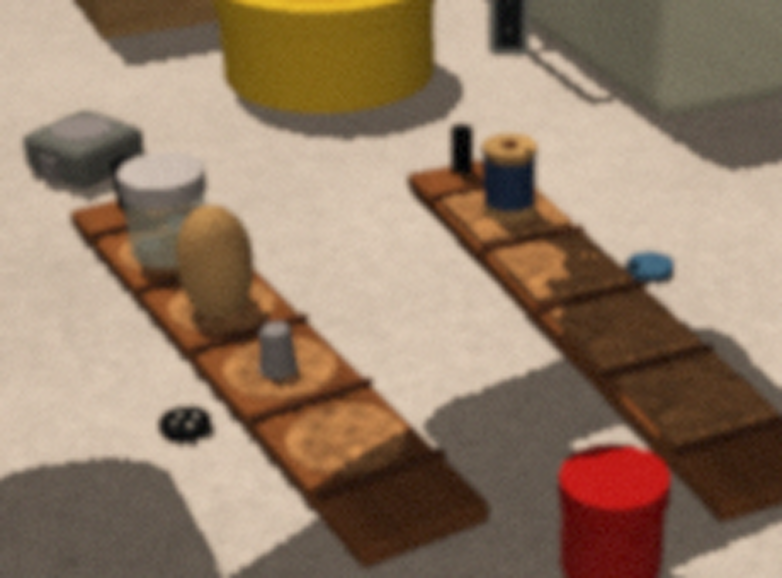

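The thimble stands upright on its disc at (279,352), against a predicted (278,345). The spool is at (510,175), against a predicted (507,177).

Emit:
send_rows --commands '[[[0.45,0,0,-0.15,0],[0.45,0,0,-0.29,0],[0.45,0,0,-0.39,0],[0.45,0,0,-0.408,0],[0.45,0,0,-0.408,0]]]'

```text
time: 18.88
tcp_pos: [0.6392, 0.1181, 0.1942]
tcp_rot: [[-0.895, 0.446, -0.004], [0.446, 0.895, -0.0], [0.003, -0.002, -1.0]]
contact_force: [-0.1, -0.1, 0.4]
grip_width: 0.0469
grip_force: 0.0
```

Emit:
send_rows --commands '[[[0.8,0,0,0,0],[0.8,0,0,0,0],[0.8,0,0,0,0],[0.8,0,0,0,0],[0.8,0,0,0,0]]]'

```text
time: 19.3
tcp_pos: [0.6403, 0.1188, 0.1973]
tcp_rot: [[-0.895, 0.445, 0.003], [0.445, 0.895, -0.0], [-0.003, 0.001, -1.0]]
contact_force: [-1.3, -2.0, 6.8]
grip_width: 0.0316
grip_force: 21.3
```

Emit:
send_rows --commands '[[[0.8,0,0,0.08,0],[0.8,0,0,0.2,0],[0.8,0,0,0.34,0],[0.8,0,0,0.4,0],[0.8,0,0,0.4,0]]]'

```text
time: 19.72
tcp_pos: [0.6403, 0.119, 0.3005]
tcp_rot: [[-0.895, 0.445, 0.009], [0.445, 0.895, 0.0], [-0.008, 0.004, -1.0]]
contact_force: [-0.0, -0.2, -0.5]
grip_width: 0.0314
grip_force: 20.8
```

Emit:
send_rows --commands '[[[0.8,-0.33,-0.338,0,0],[0.8,-0.33,-0.338,0,0],[0.8,-0.33,-0.338,0,0],[0.8,-0.33,-0.338,0,0],[0.8,-0.33,-0.338,0,0]]]'

```text
time: 20.13
tcp_pos: [0.5567, 0.0334, 0.2952]
tcp_rot: [[-0.894, 0.447, -0.001], [0.447, 0.894, 0.0], [0.001, -0.0, -1.0]]
contact_force: [-0.3, -0.7, -0.8]
grip_width: 0.0315
grip_force: 20.8
```

Emit:
send_rows --commands '[[[0.8,-0.33,-0.338,0,0],[0.8,-0.33,-0.338,0,0],[0.8,-0.33,-0.338,0,0],[0.8,-0.33,-0.338,0,0],[0.8,-0.33,-0.338,0,0]]]'

```text
time: 20.55
tcp_pos: [0.4751, -0.0506, 0.2953]
tcp_rot: [[-0.894, 0.447, 0.0], [0.447, 0.894, 0.0], [-0.0, 0.0, -1.0]]
contact_force: [0.6, 0.9, -0.2]
grip_width: 0.0316
grip_force: 20.9
```

Emit:
send_rows --commands '[[[0.8,0,0,-0.1,0],[0.8,0,0,-0.2,0],[0.8,0,0,-0.36,0],[0.8,0,0,-0.38,0],[0.8,0,0,-0.38,0]]]'

```text
time: 20.97
tcp_pos: [0.4757, -0.0493, 0.1987]
tcp_rot: [[-0.896, 0.444, -0.004], [0.444, 0.896, 0.002], [0.004, -0.0, -1.0]]
contact_force: [-0.8, 0.2, 0.1]
grip_width: 0.0315
grip_force: 20.8
```

Emit:
send_rows --commands '[[[0.8,0,0,-0.006,0],[0.8,0,0,-0.01,0],[0.8,0,0,-0.014,0],[0.8,0,0,-0.014,0],[0.8,0,0,-0.014,0]]]'

```text
time: 21.38
tcp_pos: [0.4752, -0.0501, 0.1975]
tcp_rot: [[-0.895, 0.446, 0.001], [0.446, 0.895, -0.001], [-0.002, 0.0, -1.0]]
contact_force: [0.4, 0.5, 0.1]
grip_width: 0.0311
grip_force: 20.8
```

Emit:
send_rows --commands '[[[0.8,0,0,-0.003,0],[0.8,0,0,-0.003,0],[0.8,0,0,-0.005,0],[0.8,0,0,-0.005,0],[0.8,0,0,-0.005,0]]]'

```text
time: 21.8
tcp_pos: [0.475, -0.0501, 0.1955]
tcp_rot: [[-0.895, 0.446, -0.0], [0.446, 0.895, 0.0], [0.0, -0.0, -1.0]]
contact_force: [0.2, -0.5, -0.4]
grip_width: 0.0312
grip_force: 20.8
```

Emit:
send_rows --commands '[[[0.8,0,0,-0.004,0],[0.8,0,0,-0.004,0],[0.8,0,0,-0.006,0],[0.8,0,0,-0.006,0],[0.8,0,0,-0.006,0]]]'

```text
time: 22.22
tcp_pos: [0.475, -0.0501, 0.1939]
tcp_rot: [[-0.895, 0.446, -0.0], [0.446, 0.895, 0.0], [0.0, 0.0, -1.0]]
contact_force: [-0.7, -0.5, -0.9]
grip_width: 0.0315
grip_force: 20.8
```

Emit:
send_rows --commands '[[[0.8,0,0,-0.003,0],[0.8,0,0,-0.003,0],[0.8,0,0,-0.005,0],[0.8,0,0,-0.005,0],[0.8,0,0,-0.005,0]]]'

```text
time: 22.63
tcp_pos: [0.475, -0.0501, 0.1933]
tcp_rot: [[-0.895, 0.445, 0.001], [0.445, 0.895, -0.0], [-0.001, 0.0, -1.0]]
contact_force: [-2.4, -0.9, 8.6]
grip_width: 0.0312
grip_force: 21.7
```

The force shows contact, so I release, lift and pull back out of view.

Emit:
send_rows --commands '[[[0.46,0,0,0.002,0],[0.46,0,0,0.002,0],[0.46,0,0,0.002,0],[0.46,0,0,0.002,0],[0.46,0,0,0.002,0]]]'

```text
time: 23.05
tcp_pos: [0.4751, -0.0501, 0.1931]
tcp_rot: [[-0.895, 0.446, -0.0], [0.446, 0.895, 0.0], [0.0, -0.0, -1.0]]
contact_force: [-0.8, -0.3, -0.5]
grip_width: 0.0462
grip_force: 0.0
```

Emit:
send_rows --commands '[[[0.46,0,0,0.1,0],[0.46,0,0,0.25,0],[0.46,0,0,0.4,0],[0.46,0,0,0.56,0],[0.46,0,0,0.6,0]]]'

```text
time: 23.47
tcp_pos: [0.4753, -0.0501, 0.3487]
tcp_rot: [[-0.895, 0.445, 0.008], [0.445, 0.895, -0.003], [-0.009, 0.001, -1.0]]
contact_force: [1.0, -0.1, 0.2]
grip_width: 0.0459
grip_force: 0.0
```

Emit:
send_rows --commands '[[[0.46,0,-0.7,0,0],[0.46,0,-0.7,0,0],[0.46,0,-0.7,0,0],[0.46,0,-0.7,0,0],[0.46,0,-0.7,0,0]]]'

```text
time: 23.88
tcp_pos: [0.4748, -0.2302, 0.3429]
tcp_rot: [[-0.893, 0.449, 0.0], [0.449, 0.893, -0.002], [-0.001, -0.001, -1.0]]
contact_force: [-0.5, -0.7, -0.0]
grip_width: 0.0461
grip_force: 0.0
```

Run:
```python
from h import *
c=capture('top'); save(c,'t9.png',(105,145,320,290),3.7)
s=sensors.sense(); print(s['time'],s['tcp_pos'],s['contact_force'])
for n,q in dict(jar=[.4523,.1649,.062],egg=[.4599,.0933,.044],th=[.4676,.0217,.034],sp=[.4753,-.0498,.054]).items():
  u,v=proj(c,q); print(n,(u-105)*3.7,(v-145)*3.7)
```

```text
23.9333 [ 0.47479014 -0.2292582   0.34277191] [ 0.07140155 -0.51154989 -0.70188566]
jar 138.33761550816976 432.9499658510485
egg 279.9889908898928 414.4621752588298
th 414.9483524558774 397.33949343348456
sp 545.7063105892278 383.36733292310714
```

View pics/t9.png

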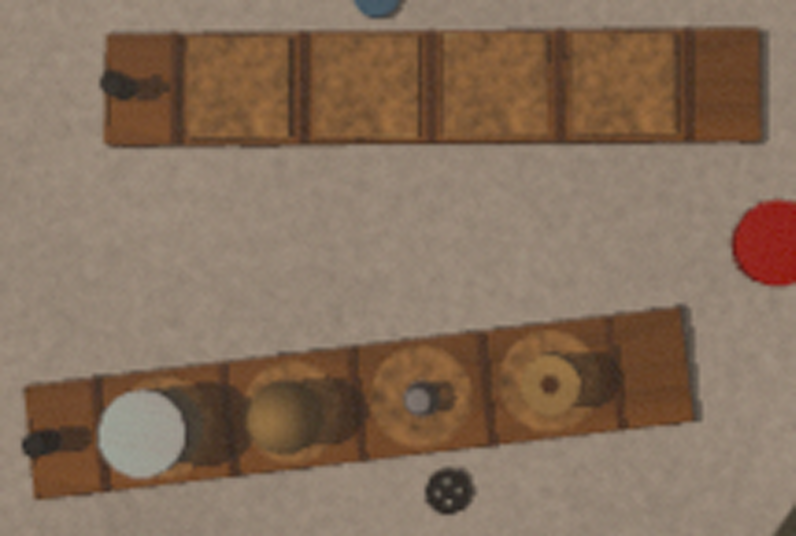

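All four are within about 2 mm of their places. The jar is at (142,434), egg (281,417), thimble (418,400) and spool (550,385), each within 5 px of its prediction, and all stand upright.

```bash
python3 -c "
from bench import order
print(order.hand_in())"
```

```text
the job is handed in; nothing more can be done
None
```

I moved the four things to the empty rack in reverse order (jar, egg, thimble, spool from the post) and handed the job in at about 24 s. The last picture showed each upright, released and within about 2 mm of its disc's centre; the hand-in returned no verdict.

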